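# Put three mixed-up sample closures back in their own trays

### The arm

A 6-joint arm with a two-finger parallel gripper is mounted at the origin on the work surface. World frame = base frame: x ahead of the robot, y to its left, z up, the work surface at z = 0. Lengths are in m, angles in degrees, forces in N, time in s.
With the tool pointing down it reaches from about 0.25 to 0.725 m from the base axis. Payload 9.7 kg.
Tool frame: the origin (TCP) lies at the very end of the fingers, on their centre line; the grasp point (between the pads) lies 19 mm behind it (bot.hold_point_z is the distance from the TCP to the grasp point, in m); z points along the fingers, y is the line along which they close (so a half turn about z gives the same grasp; the last joint's range is limited). The gripper opens to 85 mm and grips with 20 to 120 N. Pads are 22 mm wide; open, the fingers measure 114 mm over their backs; the gripper's body (76 mm by 85 mm) begins 54 mm behind the grasp point. The pads swing forward as they close: fully open they stand 13 mm farther back than shut.
Start: joints at [64.229, 4.979, 10.078, 95.1, 0, 90], TCP at [0.239, 0.495, 0.231] pointing down, gripper open.
Joint ranges: [-179.16, 179.16], [-48.56, 103.87], [-65.8, 70.77], [-126.05, 130.52], [-82.76, 87.17], [-180, 180]. Speed limits (degrees/s): [127.2, 127.2, 147.25, 180, 180, 180].

### API

Orientations are given as [roll, pitch, yaw] about the fixed x, y, z axes, in that order (R = Rz(yaw) Ry(pitch) Rx(roll)).
In Python, from workcell import bot gives the robot as it stands.
- The arm moves only by the tool play_rows, never from a script. Its argument "targets" is a list of rows, each an object with "grip": the closure in counts, from 0 (fully open) to 255 (shut); "linear": the shift along the world's x, y, z in cm, a list of three; "delta_rot": the turn, a rotation vector about the world's x, y, z in rad, a list of three. A call has 1 to 10 rows; each row is the pose to reach, as a shift and turn from the pose commanded when the call began; what a row does not reach only later rows make up. A row lasts 1/10 s, in which the tool goes at most 50 mm and 8.59 degrees, less where a joint would pass 70% of its speed; a pose out of reach is approached as far as the arm can. A call with a gripper value outside its range is refused whole. The fingers move at their own pace and stop on an object; "force" is the grip in N (left out, the last holds). Time passes only in rows, so rows that repeat a pose let the fingers close. It gives the time, the measured TCP pose, the force, the opening and the grip force at its end, in the units of the state.
- bot.get_obs(): the state, without advancing time (a new reading comes with each control period).
- bot.camera(name): name is "scene" or "top" or "wrist"; returns a dict with "color" (400x640x3 uint8, red, green, blue), "range_z" (400x640 float32, m along the optical axis (not along the pixel's ray), 0 where there is no reading), "fov_y" (degrees; the focal length in pixels is half the picture's height over the tangent of half this angle, whatever the lens; pixels are square), "cx", "cy" (the principal point, pixels), "world_to_cam" (4x4, takes a point from world to camera coordinates). Camera axes: x right, y up, looking along -z (the intrinsics and any distortion apply to the point x, -y, -z); pixel columns grow to the right and rows downward; lengths in m; the calibration is good to about 2 mm. A picture is of the moment at which its call begins.
- bot.job_done(): hands the job in; it is judged then, once.
Trained networks look in a picture, given as the dict that the camera call returned (one of the last four; its "shot" number tells which), for a name from the list of things; names that differ only in an ending like _2 or _b are one class to them, and where a whole thing is asked for, a point or a joint stands for the part that bears it (a point fixed in the world has none). Each returns a list of dicts, best first, with "conf" (0 to 1); they miss things now and then, are a little off and sometimes report something else, mostly with a low value. They report only what shows in the picture. A call takes as long as a camera call. They do not tell look-alikes from the thing itself.
- bot.search_frame(picture, target): "box" ([left, top, right, bottom] in pixels, round what is visible of it).
- bot.trace(picture, target): "pixels" (400x640 bool, what is visible of it) and "box" ([left, top, right, bottom] in pixels, round what is visible of it).
- bot.pinpoint(picture, target): "pixel" ([column, row] in pixels: a listed point, or the origin of a listed thing).
The state is a dict: "time": time; "q": joint angles; "qd": joint speeds; "joint_efforts": joint torques, N m; "ee_pos": TCP position; "tcp_rot": TCP orientation; "wrist_force": force on the tool from outside, world axes, zero at the start; "torque": the same for the moment, N m; "opening": finger opening in m; "grasp_force": force on a finger pad.
Only numpy, scipy, OpenCV 4.12 (cv2) and the standard library are available. Lean on these libraries where they do the work, as an engineer would, in place of code of your own. Each camera call takes 0.05 s, during which the arm holds its last target. There are 200 camera calls.

### The job

The three white samples on the cap-sorting bench stand in one another's trays: put the round jar lid in the round dish, the square flip-top cap in the square tray and the measuring scoop in the long tray, lying lengthwise, each upright and in the middle of its tray. Every tray is taken, so park one sample on the empty black mat (or any free spot) meanwhile; leave the blue and the yellow bottle cap lying where they are.

Things in the scene. Friction and masses are not known exactly. Their poses are not given: they have to be found in the camera images.
- jar_lid: White ribbed round screw lid, 60 mm diameter, 30 mm high, solid, closed top up. Origin: centre of its underside, z up. At the start it stands upright in the square tray. 20-45 g.
- flip_cap: White square flip-top cap, 46 x 46 mm, 35 mm high, with a grey seam half way up. Origin: centre of its underside, x and y square to its sides (small thumb lip on the -x side, for looks only), z up. At the start it stands upright in the long tray. 25-50 g.
- scoop: White measuring scoop, 110 mm long, standing in the round dish: open cup 42 mm wide at the foot, 46 at the rim, 36 high, wall 3, with a flat handle 14 mm wide, its top 35 mm up, sticking out over the dish's rim. Origin: level with the cup's underside, at mid-length; x runs along the handle to its end (x = +55 mm), cup centre at x = -32 mm, z up. Grip the cup along y. 30-55 g.
- round_dish: Fixed to the bench; its place differs from start to start. Grey round dish, 112 mm outer diameter, floor 3 mm thick, rim 8 mm high and 3 mm thick. Origin: centre of its underside on the bench. Home of the jar lid.
- square_tray: Fixed to the bench; its place differs from start to start. Grey square tray, 112 x 112 mm outside, floor 3 mm thick, rim 8 mm high and 3 mm thick. Origin: centre of its underside on the bench. Home of the flip-top cap.
- long_tray: Fixed to the bench; its place differs from start to start. Grey oblong tray, 160 mm (along its x) by 96 mm (along its y) outside, floor 3 mm thick, rim 8 mm high and 3 mm thick. Origin: centre of its underside on the bench. Home of the scoop, lengthwise; the handle may point either way.
- mat: Fixed to the bench; its place differs from start to start. Black square rubber mat, 110 x 110 mm, 3 mm thick, empty: the free spot. Origin: centre of its underside on the bench.
- blue_cap: Blue bottle cap, 34 mm diameter, 18 mm high, lying loose on the bench between the trays; a bystander, to be left alone. Origin: centre of its underside.
- yellow_cap: Yellow bottle cap, 40 mm diameter, 16 mm high, lying loose on the bench between the trays; a bystander, to be left alone. Origin: centre of its underside.
Not all that is in view belongs to the job. What is shaped like the flip_cap but purple or red is not meant.

How it is judged:
By the outcome, as a careful person would: the job done as asked, in the order asked, and still so for the second after the job is handed in, with the robot touching nothing.
It also fails if it takes over 104 s, if anything falls off the work surface, if the arm or the gripper's body presses on something with over 40 N, if the wrist force passes 120 N, or if a joint passes its speed limit or range.

## Working session

There is one attempt and no reset: what is moved stays moved. The work goes in short steps, Python scripts to look and compute and a tool call to move; the robot and the scene stay as the last step left them, time stands still between calls to the robot, and variables do not carry over. Pictures are saved under pics/ and viewed, at most 14 in all, crops included, and the job is handed in when it is done.

Besides the shell and the picture viewer there is one more tool, called as a command line: name --argument value ..., lists and objects as JSON in quotes. play_rows: Moves the arm, as the interface text tells. Its arguments: {"type":"object","properties":{"targets":{"type":"array","items":{"type":"object","properties":{"grip":{"type":"number"},"linear":{"type":"array","items":{"type":"number"}},"delta_rot":{"type":"array","items":{"type":"number"}}}}},"force":{"type":"number"}},"required":["targets"]}

```bash
mkdir -p pics; cat > h.py <<'E'
import numpy as np, cv2
from workcell import bot
def K(p):
    return 200/np.tan(np.radians(p["fov_y"])/2)
def world(p,mask=None):
    f=K(p); z=p["range_z"].astype(float); v,u=np.mgrid[0:400,0:640]
    c=np.stack([(u-p["cx"])/f*z,-(v-p["cy"])/f*z,-z,np.ones_like(z)],-1)
    w=c@np.linalg.inv(p["world_to_cam"]).T
    return w[...,:3]
def save(p,n): cv2.imwrite("pics/"+n,p["color"][...,::-1])
E
python3 - <<'E'
from h import *
p=bot.camera("top"); save(p,"top.png"); w=world(p)
print([k for k in p], p["cx"],p["cy"],p["fov_y"])
for n in ["jar_lid","flip_cap","scoop","round_dish","square_tray","long_tray","mat","blue_cap","yellow_cap"]:
    for r in bot.trace(p,n)[:3]:
        m=r["pixels"]&(p["range_z"]>0); q=w[m]
        if r["conf"]>.2: print(n,round(r["conf"],2),np.round(r["box"]),np.round(np.median(q,0),3),np.round(np.percentile(q,[2,98],axis=0),3).tolist())
print(bot.get_obs()["time"])
E
```

```text
['color', 'range_z', 'fov_y', 'cx', 'cy', 'world_to_cam', 'shot'] 323.1700578594064 201.99955069489735 51.63692184794266
flip_cap 0.83 [242. 266. 268. 294.] [0.295 0.179 0.035] [[0.27, 0.152, 0.007], [0.321, 0.206, 0.039]]
flip_cap 0.79 [294. 243. 321. 268.] [0.351 0.053 0.035] [[0.329, 0.03, 0.001], [0.376, 0.08, 0.039]]
flip_cap 0.56 [242. 205. 271. 231.] [0.433 0.179 0.038] [[0.408, 0.154, 0.004], [0.458, 0.207, 0.042]]
scoop 0.63 [370. 194. 418. 218.] [ 0.461 -0.168  0.034] [[0.443, -0.192, 0.004], [0.483, -0.092, 0.042]]
scoop 0.5 [329. 143. 343. 158.] [ 0.601 -0.014  0.016] [[0.584, -0.031, 0.007], [0.619, 0.003, 0.02]]
round_dish 0.68 [377. 187. 426. 234.] [ 0.446 -0.157  0.004] [[0.408, -0.212, 0.0], [0.508, -0.114, 0.011]]
square_tray 0.8 [372. 110. 425. 161.] [ 0.626 -0.169  0.004] [[0.582, -0.22, -0.0], [0.697, -0.107, 0.01]]
long_tray 0.81 [206. 193. 281. 250.] [0.437 0.222 0.004] [[0.383, 0.129, 0.0], [0.492, 0.287, 0.01]]
mat 0.71 [216. 113. 269. 164.] [0.644 0.22  0.004] [[0.59, 0.167, -0.0], [0.699, 0.274, 0.007]]
mat 0.34 [376. 186. 424. 232.] [ 0.448 -0.158  0.004] [[0.408, -0.213, 0.0], [0.509, -0.115, 0.038]]
yellow_cap 0.8 [330. 143. 344. 159.] [ 0.601 -0.014  0.016] [[0.584, -0.032, 0.005], [0.62, 0.005, 0.02]]
0.5
```

View pics/top.png

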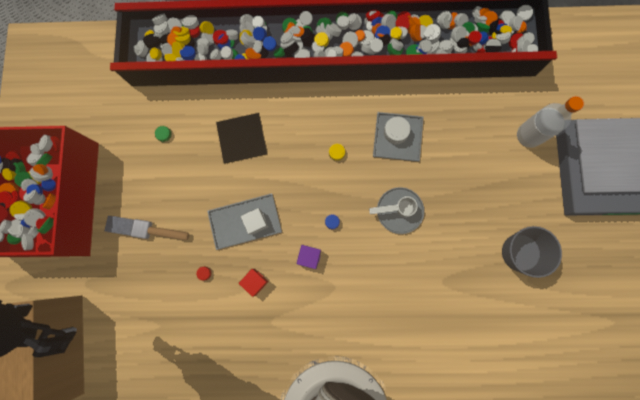

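The top picture shows three flip-cap shapes: red (252,282), purple (309,257) and white (253,220) in the long tray. The white one fits, since it is white and stands in the long tray. I will confirm that in a crop. The lid is in the square tray (398,130), the scoop is in the round dish (405,206) and the mat is at (242,138).

play_rows --targets '[{"grip": 0, "linear": [5, -4, 2]}, {"grip": 0, "linear": [9, -8, 5]}, {"grip": 0, "linear": [13, -12, 8]}, {"grip": 0, "linear": [17, -17, 11]}, {"grip": 0, "linear": [21, -22, 14]}, {"grip": 0, "linear": [22, -25, 16]}, {"grip": 0, "linear": [22, -27, 18]}, {"grip": 0, "linear": [22, -27, 18]}, {"grip": 0, "linear": [22, -27, 18]}]'

```text
validation failed for argument at $.ta...
```

```bash
python3 - <<'E'
from h import *
o=bot.get_obs(); print(o["time"],o["ee_pos"],o["tcp_rot"],o["opening"])
p=bot.camera("wrist"); save(p,"w1.png"); print(p["fov_y"],p["cx"],p["cy"]); print(np.linalg.inv(p["world_to_cam"]).round(3))
w=world(p)
for n in ["flip_cap","long_tray","mat"]:
    for r in bot.trace(p,n)[:3]:
        m=r["pixels"]&(p["range_z"]>0); q=w[m]
        if r["conf"]>.2: print(n,round(r["conf"],2),np.round(r["box"]),np.round(np.median(q,0),3))
E
```

```text
0.5 [0.23912294 0.49527963 0.23125884] [-1.79996414e+02 -5.19672014e-04  1.54227883e+02] 0.08581644988187616
61.46518506862926 329.36804811627576 198.6283828174198
[[ 0.434 -0.859 -0.272  0.17 ]
 [ 0.901  0.414  0.13   0.529]
 [ 0.    -0.301  0.954  0.375]
 [ 0.     0.     0.     1.   ]]
flip_cap 0.74 [ 99. 287. 151. 332.] [0.286 0.197 0.034]
long_tray 0.83 [146. 328. 267. 398.] [0.425 0.271 0.004]
```

View pics/w1.png

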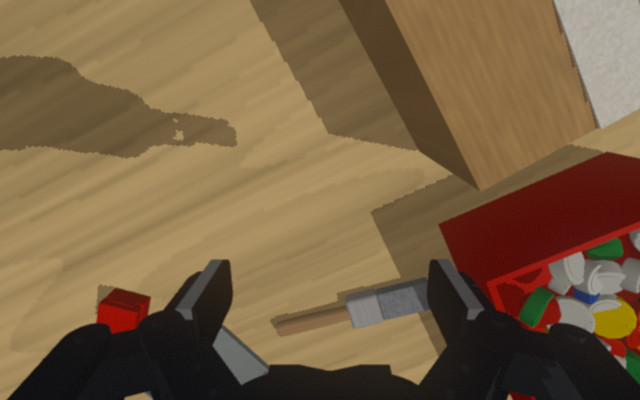

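The wrist picture shows the red cap at (122,310) and an edge of the long tray at (240,350); the fingertips are at about (328,261). The move was refused because the rows lacked delta_rot, so I am resending it with all fields.

play_rows --targets '[{"grip": 0, "linear": [22, -62, 10], "delta_rot": [0, 0, -1.12]}, {"grip": 0, "linear": [22, -62, 10], "delta_rot": [0, 0, -1.12]}, {"grip": 0, "linear": [22, -62, 10], "delta_rot": [0, 0, -1.12]}, {"grip": 0, "linear": [22, -62, 10], "delta_rot": [0, 0, -1.12]}, {"grip": 0, "linear": [22, -62, 10], "delta_rot": [0, 0, -1.12]}, {"grip": 0, "linear": [22, -62, 10], "delta_rot": [0, 0, -1.12]}, {"grip": 0, "linear": [22, -62, 10], "delta_rot": [0, 0, -1.12]}, {"grip": 0, "linear": [22, -62, 10], "delta_rot": [0, 0, -1.12]}, {"grip": 0, "linear": [22, -62, 10], "delta_rot": [0, 0, -1.12]}, {"grip": 0, "linear": [22, -62, 10], "delta_rot": [0, 0, -1.12]}]' --force 30

```text
time: 1.7
ee_pos: [0.4046, 0.0274, 0.3071]
tcp_rot: [179.9, -0.0, 90.0]
wrist_force: [1.4, 0.5, 0.5]
opening: 0.0853
grasp_force: 0.0
```

play_rows --targets '[{"grip": 0, "linear": [5, -16, 2], "delta_rot": [0, 0, 0]}, {"grip": 0, "linear": [5, -16, 2], "delta_rot": [0, 0, 0]}, {"grip": 0, "linear": [5, -16, 2], "delta_rot": [0, 0, 0]}, {"grip": 0, "linear": [5, -16, 2], "delta_rot": [0, 0, 0]}, {"grip": 0, "linear": [5, -16, 2], "delta_rot": [0, 0, 0]}, {"grip": 0, "linear": [5, -16, 2], "delta_rot": [0, 0, 0]}]' --force 30

```text
time: 2.3
ee_pos: [0.4543, -0.1306, 0.3263]
tcp_rot: [-180.0, -0.0, 90.0]
wrist_force: [0.5, 0.6, -0.8]
opening: 0.0854
grasp_force: 0.0
```

```bash
python3 - <<'E'
from h import *
o=bot.get_obs(); print(o["time"],o["ee_pos"],o["tcp_rot"])
p=bot.camera("wrist"); save(p,"w2.png")
w=world(p)
for n in ["flip_cap","scoop","jar_lid","round_dish","square_tray","long_tray","mat"]:
    for r in bot.trace(p,n)[:2]:
        m=r["pixels"]&(p["range_z"]>0); q=w[m]
        if r["conf"]>.2: print(n,round(r["conf"],2),np.round(r["box"]),np.round(np.median(q,0),3),np.round(np.percentile(q,[2,98],axis=0),3).tolist())
E
```

```text
2.3 [ 0.45429783 -0.13057025  0.32626964] [-1.79973905e+02 -1.94741587e-02  8.99975360e+01]
flip_cap 0.96 [220.   0. 268.  26.] [0.356 0.039 0.035] [[0.327, 0.029, 0.003], [0.374, 0.049, 0.037]]
scoop 0.82 [318. 118. 352. 204.] [ 0.46  -0.164  0.037] [[0.445, -0.191, 0.006], [0.483, -0.088, 0.041]]
jar_lid 0.8 [448. 149. 502. 196.] [ 0.646 -0.154  0.034] [[0.621, -0.183, 0.009], [0.677, -0.128, 0.036]]
round_dish 0.88 [294. 134. 372. 210.] [ 0.448 -0.154  0.004] [[0.407, -0.212, 0.001], [0.509, -0.11, 0.01]]
square_tray 0.88 [412. 128. 511. 219.] [ 0.625 -0.156  0.004] [[0.583, -0.218, 0.002], [0.697, -0.105, 0.01]]
mat 0.46 [450. 147. 499. 196.] [ 0.646 -0.154  0.034] [[0.621, -0.183, 0.01], [0.677, -0.128, 0.036]]
```

View pics/w2.png

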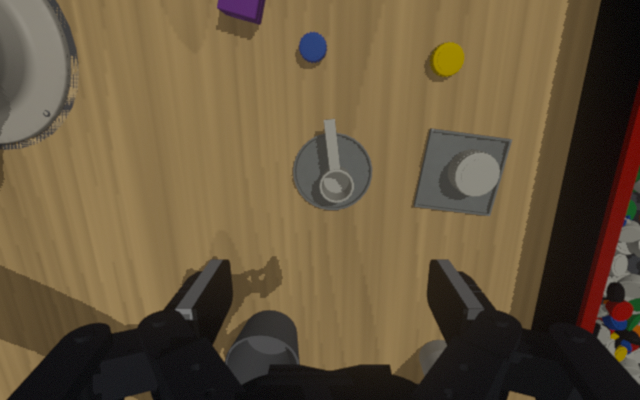

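The wrist picture shows the dish with the scoop at about (332,170), its cup at (337,186) and its handle pointing up in the image. The square tray is at (462,172) with the lid at (477,174), the blue cap is at (312,47) and the yellow cap at (448,59).

```bash
cat >> h.py <<'E'
def pts(p,w,n,white=False,k=0):
    r=bot.trace(p,n)
    if not r: return None
    m=r[k]["pixels"]&(p["range_z"]>0)
    return w[m]
def circ(q):
    (a,r)=cv2.minEnclosingCircle((q[:,:2]*1000).astype(np.float32)); return np.array(a)/1000,r/1000
def rect(q):
    c,s,a=cv2.minAreaRect((q[:,:2]*1000).astype(np.float32)); return np.round(c,1),np.round(s,1),round(a,1)
def trim(q,lo,hi,k=0.06):
    q=q[(q[:,2]>lo)&(q[:,2]<hi)]; c=np.median(q[:,:2],0); return q[np.linalg.norm(q[:,:2]-c,axis=1)<k]
def scoop(q,zf=.003):
    q=q[(q[:,2]>zf+.024)&(q[:,2]<zf+.05)]; xy=q[:,:2]
    for _ in range(2):
        pass
    # principal axis; cup end is the wider one
    c=xy.mean(0); u=np.linalg.svd(xy-c,full_matrices=False)[2][0]; t=(xy-c)@u; n=np.array([-u[1],u[0]]); s=(xy-c)@n
    mid=(t.max()+t.min())/2
    if np.ptp(s[t>mid])>np.ptp(s[t<mid]): u=-u; t=-t
    end=np.percentile(t,99.5); h=xy[t>end-.05]
    hc=h.mean(0); d=np.linalg.svd(h-hc,full_matrices=False)[2][0]; d=d*np.sign(d@u)
    cup=xy[t<t.min()+.046]; cc,r=circ(cup)
    return cc,r,np.degrees(np.arctan2(*(hc-cc)[::-1])),np.degrees(np.arctan2(d[1],d[0])),np.ptp(t)
E
python3 - <<'E'
from h import *
p=bot.camera("wrist"); w=world(p)
print("scoop",scoop(pts(p,w,"scoop")))
q=pts(p,w,"round_dish"); print("dish",circ(trim(q,-.002,.013,.08)))
q=pts(p,w,"square_tray"); print("sq",rect(trim(q,0,.013,.09)))
q=pts(p,w,"jar_lid"); print("lid",circ(trim(q,.026,.05,.04)))
p=bot.camera("top"); w=world(p)
print("top scoop",scoop(pts(p,w,"scoop")))
print("mat",rect(pts(p,w,"mat")),"long",rect(trim(pts(p,w,"long_tray"),0,.013,.12)))
for k in range(3): print("flip",rect(trim(pts(p,w,"flip_cap",k=k),.026,.05,.04)))
cv2.imwrite("pics/crop.png",cv2.resize(p["color"][185:305,195:335,::-1],None,fx=4,fy=4,interpolation=cv2.INTER_CUBIC))
E
```

```text
scoop (array([ 0.46313641, -0.17042459]), 0.023480916976928713, np.float64(95.8707784515065), np.float64(95.75412459416076), np.float64(0.108505500973932))
dish (array([ 0.45975754, -0.16120706]), 0.057414386749267576)
sq (array([ 642. , -161.6]), array([112.8, 118.6]), 82.4)
lid (array([ 0.65051526, -0.15703056]), 0.03045712471008301)
top scoop (array([ 0.46826694, -0.1508035 ]), 0.024905658721923827, np.float64(107.95617396161401), np.float64(96.4097683813964), np.float64(0.08642777687011866))
mat (array([645.7, 221.4]), array([113. , 110.5]), 11.9) long (array([438.6, 210.1]), array([ 99.1, 162.8]), 13.8)
flip (array([351.6,  54.4]), array([48.1, 45.9]), 74.6)
flip (array([0., 0.]), array([0., 0.]), 0.0)
flip (array([295.9, 180.8]), array([46.2, 47.7]), 45.7)
  return _methods._mean(a, axis=axis, dtype=dtype,
  ret = um.true_divide(
```

View pics/crop.png

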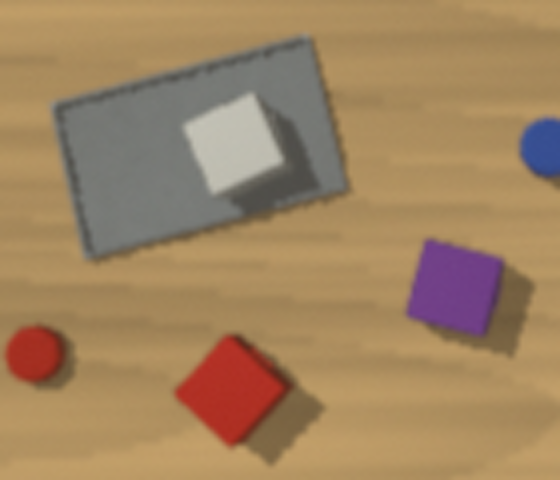

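The crop confirms it: white cap at (235,143) in the long tray, with purple and red loose on the wood as the decoys. Next I go over the scoop's cup.

play_rows --targets '[{"grip": 80, "linear": [0.9, -4, -5], "delta_rot": [0, 0, 0.1]}, {"grip": 80, "linear": [0.9, -4, -10], "delta_rot": [0, 0, 0.1]}, {"grip": 80, "linear": [0.9, -4, -15], "delta_rot": [0, 0, 0.1]}, {"grip": 80, "linear": [0.9, -4, -20], "delta_rot": [0, 0, 0.1]}, {"grip": 80, "linear": [0.9, -4, -24.5], "delta_rot": [0, 0, 0.1]}, {"grip": 80, "linear": [0.9, -4, -24.5], "delta_rot": [0, 0, 0.1]}, {"grip": 80, "linear": [0.9, -4, -24.5], "delta_rot": [0, 0, 0.1]}]' --force 30

```text
time: 4.0
ee_pos: [0.4629, -0.1704, 0.0814]
tcp_rot: [-179.9, -0.1, 95.8]
wrist_force: [-0.0, -0.4, 1.2]
opening: 0.0585
grasp_force: 0.0
```

```bash
python3 - <<'E'
from h import *
o=bot.get_obs(); print(o["time"],o["ee_pos"],o["tcp_rot"],o["opening"])
p=bot.camera("wrist"); save(p,"w3.png")
w=world(p); print("scoop",scoop(pts(p,w,"scoop")))
E
```

```text
4.0 [ 0.46285014 -0.17037117  0.08136544] [-1.79898509e+02 -5.10542041e-02  9.57841257e+01] 0.05853207385959603
scoop (array([ 0.46339359, -0.17056287]), 0.02364379119873047, np.float64(96.69892838153517), np.float64(96.5619964429674), np.float64(0.10923228886711804))
```

View pics/w3.png

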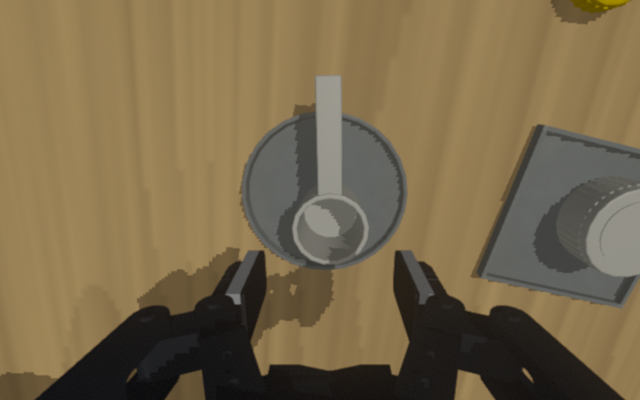

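The cup is at (330,229), centred between the fingers, with the handle straight up the image. I descend and grip.

play_rows --targets '[{"grip": 80, "linear": [0.05, 0, -4], "delta_rot": [0, 0, 0]}, {"grip": 80, "linear": [0.05, 0, -6.5], "delta_rot": [0, 0, 0]}, {"grip": 80, "linear": [0.05, 0, -7.5], "delta_rot": [0, 0, 0]}, {"grip": 80, "linear": [0.05, 0, -7.5], "delta_rot": [0, 0, 0]}, {"grip": 160, "linear": [0.05, 0, -7.5], "delta_rot": [0, 0, 0]}, {"grip": 160, "linear": [0.05, 0, -7.5], "delta_rot": [0, 0, 0]}, {"grip": 160, "linear": [0.05, 0, -7.5], "delta_rot": [0, 0, 0]}, {"grip": 160, "linear": [0.05, 0, -7.5], "delta_rot": [0, 0, 0]}, {"grip": 160, "linear": [0.05, 0, -7.5], "delta_rot": [0, 0, 0]}]' --force 30

```text
time: 5.0
ee_pos: [0.4653, -0.1711, 0.009]
tcp_rot: [179.8, 0.1, 95.8]
wrist_force: [-2.5, 0.1, 7.1]
opening: 0.045
grasp_force: 30.5
```

play_rows --targets '[{"grip": 160, "linear": [0, 0, 3], "delta_rot": [0, 0, 0]}, {"grip": 160, "linear": [0, 0, 7], "delta_rot": [0, 0, 0]}, {"grip": 160, "linear": [2, 3, 10], "delta_rot": [0, 0, 0.14]}, {"grip": 160, "linear": [18.6, 36, 10], "delta_rot": [0, 0, 0.14]}, {"grip": 160, "linear": [18.6, 36, 10], "delta_rot": [0, 0, 0.14]}, {"grip": 160, "linear": [18.6, 36, 10], "delta_rot": [0, 0, 0.14]}, {"grip": 160, "linear": [18.6, 36, 10], "delta_rot": [0, 0, 0.14]}, {"grip": 160, "linear": [18.6, 36, 10], "delta_rot": [0, 0, 0.14]}, {"grip": 160, "linear": [18.6, 36, 10], "delta_rot": [0, 0, 0.14]}, {"grip": 160, "linear": [18.6, 36, 10], "delta_rot": [0, 0, 0.14]}]' --force 30

```text
time: 6.0
ee_pos: [0.6424, 0.1743, 0.1082]
tcp_rot: [179.9, 0.0, 103.8]
wrist_force: [1.0, -0.8, -0.3]
opening: 0.045
grasp_force: 30.9
```

play_rows --targets '[{"grip": 160, "linear": [0, 0, 0], "delta_rot": [0, 0, 0]}, {"grip": 160, "linear": [0, 0, 0], "delta_rot": [0, 0, 0]}]' --force 30

```text
time: 6.2
ee_pos: [0.6416, 0.1733, 0.1068]
tcp_rot: [180.0, 0.0, 103.9]
wrist_force: [0.5, 0.4, -0.5]
opening: 0.045
grasp_force: 30.9
```

```bash
python3 - <<'E'
from h import *
p=bot.camera("wrist"); save(p,"w4.png")
E
```

```text
(no output)
```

View pics/w4.png

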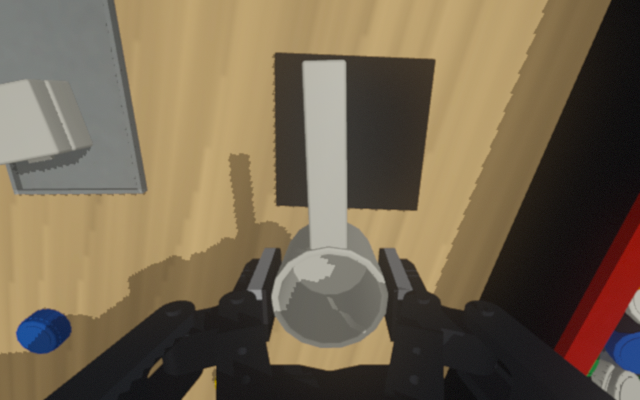

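The scoop is held level, its cup at (330,296), with the mat at (350,130). I lower it onto the mat.

play_rows --targets '[{"grip": 160, "linear": [1.2, 1.7, -2], "delta_rot": [0, 0, 0]}, {"grip": 160, "linear": [1.2, 1.7, -6], "delta_rot": [0, 0, 0]}, {"grip": 160, "linear": [1.2, 1.7, -9], "delta_rot": [0, 0, 0]}, {"grip": 160, "linear": [1.2, 1.7, -9.8], "delta_rot": [0, 0, 0]}, {"grip": 160, "linear": [1.2, 1.7, -9.8], "delta_rot": [0, 0, 0]}, {"grip": 160, "linear": [1.2, 1.7, -9.8], "delta_rot": [0, 0, 0]}, {"grip": 80, "linear": [1.2, 1.7, -9.8], "delta_rot": [0, 0, 0]}, {"grip": 80, "linear": [1.2, 1.7, -9.8], "delta_rot": [0, 0, 0]}, {"grip": 80, "linear": [1.2, 1.7, -9.8], "delta_rot": [0, 0, 0]}]' --force 30

```text
time: 7.15
ee_pos: [0.6534, 0.1889, 0.0089]
tcp_rot: [180.0, 0.0, 103.8]
wrist_force: [0.4, -0.1, 0.2]
opening: 0.0585
grasp_force: 0.0
```

play_rows --targets '[{"grip": 80, "linear": [0, 0, 4], "delta_rot": [0, 0, 0]}, {"grip": 80, "linear": [0, 0, 9], "delta_rot": [0, 0, 0]}, {"grip": 40, "linear": [-0.3, -34.7, 13], "delta_rot": [0, 0, 0.41]}, {"grip": 40, "linear": [-0.3, -34.7, 13], "delta_rot": [0, 0, 0.41]}, {"grip": 40, "linear": [-0.3, -34.7, 13], "delta_rot": [0, 0, 0.41]}, {"grip": 40, "linear": [-0.3, -34.7, 13], "delta_rot": [0, 0, 0.41]}, {"grip": 40, "linear": [-0.3, -34.7, 13], "delta_rot": [0, 0, 0.41]}, {"grip": 40, "linear": [-0.3, -34.7, 13], "delta_rot": [0, 0, 0.41]}, {"grip": 40, "linear": [-0.3, -34.7, 13], "delta_rot": [0, 0, 0.41]}, {"grip": 40, "linear": [-0.3, -34.7, 13], "delta_rot": [0, 0, 0.41]}]' --force 30

```text
time: 8.15
ee_pos: [0.6498, -0.1638, 0.1391]
tcp_rot: [-180.0, 0.1, 127.0]
wrist_force: [0.5, 0.6, 0.4]
opening: 0.0716
grasp_force: 0.0
```

```bash
python3 - <<'E'
from h import *
o=bot.get_obs(); print(o["time"],o["ee_pos"],o["tcp_rot"],o["opening"])
p=bot.camera("wrist"); w=world(p)
print("lid",circ(trim(pts(p,w,"jar_lid"),.026,.05,.04)))
q=pts(p,w,"square_tray"); print("sq",rect(trim(q,0,.013,.09)))
p=bot.camera("top"); save(p,"top2.png"); w=world(p); print("scoop",scoop(pts(p,w,"scoop")),bot.trace(p,"scoop")[0]["box"])
E
```

```text
8.15 [ 0.64983719 -0.1637931   0.13913007] [-1.79995406e+02  1.08668610e-01  1.26972600e+02] 0.07164713108722386
lid (array([ 0.65048859, -0.15595087]), 0.030604721069335938)
sq (array([610.7, -26.4]), array([35.1, 10.4]), 30.7)
scoop (array([0.65216187, 0.18790392]), 0.023685644149780274, np.float64(104.388301294504), np.float64(105.14328484931816), np.float64(0.1058103988293617)) [218.0, 119.3, 263.4, 145.7]
```

play_rows --targets '[{"grip": 40, "linear": [0, 0, -4], "delta_rot": [0, 0, 0]}, {"grip": 40, "linear": [0, 0, -6], "delta_rot": [0, 0, 0]}, {"grip": 40, "linear": [0, 0, -6], "delta_rot": [0, 0, 0]}]' --force 30

```text
time: 8.75
ee_pos: [0.6486, -0.1561, 0.0748]
tcp_rot: [-179.8, -0.3, 127.4]
wrist_force: [-0.2, -0.1, 0.4]
opening: 0.0719
grasp_force: 0.0
```

play_rows --targets '[{"grip": 40, "linear": [0.15, 0, -4], "delta_rot": [0, 0, 0]}, {"grip": 40, "linear": [0.15, 0, -6.2], "delta_rot": [0, 0, 0]}, {"grip": 40, "linear": [0.15, 0, -7], "delta_rot": [0, 0, 0]}, {"grip": 40, "linear": [0.15, 0, -7], "delta_rot": [0, 0, 0]}, {"grip": 130, "linear": [0.15, 0, -7], "delta_rot": [0, 0, 0]}, {"grip": 130, "linear": [0.15, 0, -7], "delta_rot": [0, 0, 0]}, {"grip": 130, "linear": [0.15, 0, -7], "delta_rot": [0, 0, 0]}, {"grip": 130, "linear": [0.15, 0, -7], "delta_rot": [0, 0, 0]}, {"grip": 130, "linear": [0.15, 0, -7], "delta_rot": [0, 0, 0]}]' --force 35

```text
time: 9.65
ee_pos: [0.653, -0.158, 0.0108]
tcp_rot: [179.9, 0.1, 127.3]
wrist_force: [-0.4, 0.0, 6.8]
opening: 0.0581
grasp_force: 38.9
```

play_rows --targets '[{"grip": 130, "linear": [0, 0, 4], "delta_rot": [0, 0, 0]}, {"grip": 130, "linear": [0, 0, 8], "delta_rot": [0, 0, 0]}, {"grip": 130, "linear": [-5, 0, 10], "delta_rot": [0, 0, 0]}, {"grip": 130, "linear": [-10, 0, 10], "delta_rot": [0, 0, 0]}, {"grip": 130, "linear": [-15, -1, 10], "delta_rot": [0, 0, 0]}, {"grip": 130, "linear": [-15, -5, 10], "delta_rot": [0, 0, 0]}, {"grip": 130, "linear": [-15, -5, 10], "delta_rot": [0, 0, 0]}, {"grip": 130, "linear": [-15, -5, 10], "delta_rot": [0, 0, 0]}, {"grip": 130, "linear": [-15, -5, 10], "delta_rot": [0, 0, 0]}]' --force 35

```text
time: 10.55
ee_pos: [0.5023, -0.2077, 0.1089]
tcp_rot: [180.0, 0.0, 127.3]
wrist_force: [-0.2, 0.2, 0.5]
opening: 0.0584
grasp_force: 38.1
```

```bash
python3 - <<'E'
from h import *
o=bot.get_obs(); print(o["time"],o["ee_pos"],o["tcp_rot"],o["opening"],o["grasp_force"])
p=bot.camera("wrist"); save(p,"w5.png"); w=world(p)
r=bot.trace(p,"round_dish"); print([(x["conf"],x["box"]) for x in r[:2]])
q=w[r[0]["pixels"]&(p["range_z"]>0)]; print("dish",circ(trim(q,-.002,.013,.08)),np.percentile(trim(q,.0,.013,.08),[.5,99.5],axis=0))
q=pts(p,w,"jar_lid"); q=q[q[:,2]>.1]; print("lid",circ(q),np.median(q,0)) if len(q) else 0
E
```

```text
10.55 [ 0.50226535 -0.20766138  0.10893791] [1.79969480e+02 2.82886405e-02 1.27306921e+02] 0.05840226802454635 38.11862830789323
[(0.9, [241.8, 22.4, 400.0, 185.2]), (0.39, [583.3, 35.4, 640.0, 99.5])]
dish (array([ 0.45898019, -0.16011227]), 0.05756058502197266) [[ 0.40525939 -0.21255051  0.00191431]
 [ 0.51114703 -0.10669548  0.00973894]]
lid (array([ 0.50142926, -0.20595027]), 0.03095577621459961) [ 0.49727713 -0.20090032  0.13216332]
```

View pics/w5.png

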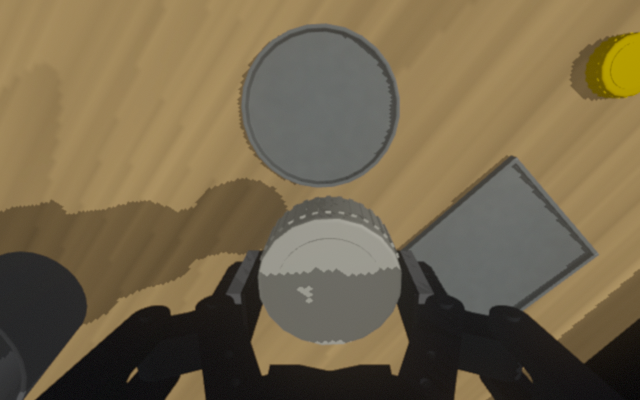

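The lid is held level at (330,280). The empty dish is at (320,105) and the empty square tray at (505,240).

play_rows --targets '[{"grip": 130, "linear": [-3, 3, 0], "delta_rot": [0, 0, 0]}, {"grip": 130, "linear": [-4.3, 4.7, -3], "delta_rot": [0, 0, 0]}, {"grip": 130, "linear": [-4.3, 4.7, -7], "delta_rot": [0, 0, 0]}, {"grip": 130, "linear": [-4.3, 4.7, -9], "delta_rot": [0, 0, 0]}, {"grip": 130, "linear": [-4.3, 4.7, -9.8], "delta_rot": [0, 0, 0]}, {"grip": 130, "linear": [-4.3, 4.7, -9.8], "delta_rot": [0, 0, 0]}, {"grip": 130, "linear": [-4.3, 4.7, -9.8], "delta_rot": [0, 0, 0]}, {"grip": 50, "linear": [-4.3, 4.7, -9.8], "delta_rot": [0, 0, 0]}, {"grip": 50, "linear": [-4.3, 4.7, -9.8], "delta_rot": [0, 0, 0]}, {"grip": 50, "linear": [-4.3, 4.7, -9.8], "delta_rot": [0, 0, 0]}]' --force 35

```text
time: 11.7
ee_pos: [0.4589, -0.1609, 0.0106]
tcp_rot: [180.0, 0.0, 127.3]
wrist_force: [-0.4, 0.1, 0.6]
opening: 0.0685
grasp_force: 0.0
```

play_rows --targets '[{"grip": 50, "linear": [0, 0, 4], "delta_rot": [0, 0, 0]}, {"grip": 50, "linear": [0, 0, 9], "delta_rot": [0, 0, 0]}, {"grip": 60, "linear": [-2, 29, 14], "delta_rot": [0, 0, -0.41]}, {"grip": 60, "linear": [-2, 29, 14], "delta_rot": [0, 0, -0.41]}, {"grip": 60, "linear": [-2, 29, 14], "delta_rot": [0, 0, -0.41]}, {"grip": 60, "linear": [-2, 29, 14], "delta_rot": [0, 0, -0.41]}, {"grip": 60, "linear": [-2, 29, 14], "delta_rot": [0, 0, -0.41]}, {"grip": 60, "linear": [-2, 29, 14], "delta_rot": [0, 0, -0.41]}, {"grip": 60, "linear": [-2, 29, 14], "delta_rot": [0, 0, -0.41]}, {"grip": 60, "linear": [-2, 29, 14], "delta_rot": [0, 0, -0.41]}]' --force 30

```text
time: 12.7
ee_pos: [0.4386, 0.1307, 0.1507]
tcp_rot: [180.0, -0.0, 104.0]
wrist_force: [-0.7, -0.7, 1.0]
opening: 0.0653
grasp_force: 0.0
```

play_rows --targets '[{"grip": 60, "linear": [0, 0, 0], "delta_rot": [0, 0, 0]}, {"grip": 60, "linear": [0, 0, 0], "delta_rot": [0, 0, 0]}]' --force 30

```text
time: 12.9
ee_pos: [0.4388, 0.1278, 0.1501]
tcp_rot: [-180.0, 0.0, 103.7]
wrist_force: [0.4, -0.2, 0.1]
opening: 0.0647
grasp_force: 0.0
```

```bash
python3 - <<'E'
from h import *
o=bot.get_obs(); print(o["time"],o["ee_pos"],o["tcp_rot"],o["opening"],o["grasp_force"])
p=bot.camera("wrist"); save(p,"w6.png"); w=world(p)
for r in bot.trace(p,"flip_cap")[:3]:
    q=w[r["pixels"]&(p["range_z"]>0)]; print("flip",r["conf"],r["box"],np.median(p["color"][r["pixels"]],0)); q=q[q[:,2]>.032]; 
    if len(q): print(rect(trim(q,.032,.05,.04)))
q=pts(p,w,"long_tray"); print("long",rect(trim(q,.0,.013,.12)))
p=bot.camera("top"); w=world(p); print("lid",circ(trim(pts(p,w,"jar_lid"),.026,.05,.04)))
E
```

```text
12.9 [0.43877281 0.12783696 0.15008768] [-1.79964177e+02  1.82400426e-02  1.03717928e+02] 0.06471082190476485 0.0
flip 0.92 [305.9, 85.7, 375.6, 160.1] [154. 152. 143.]
(array([435., 183.]), array([46. , 47.2]), 24.1)
flip 0.86 [114.1, 30.6, 213.3, 122.5] [143.  27.  14.]
(array([295.6, 183.5]), array([46.5, 46.3]), 47.1)
flip 0.81 [175.7, 202.6, 254.0, 276.1] [80. 42. 88.]
(array([352.1,  56.3]), array([46.3, 45.9]), 75.0)
long (array([440.7, 202.4]), array([ 99.1, 147.4]), 15.2)
lid (array([ 0.4580452 , -0.15928529]), 0.030234392166137696)
```

View pics/w6.png

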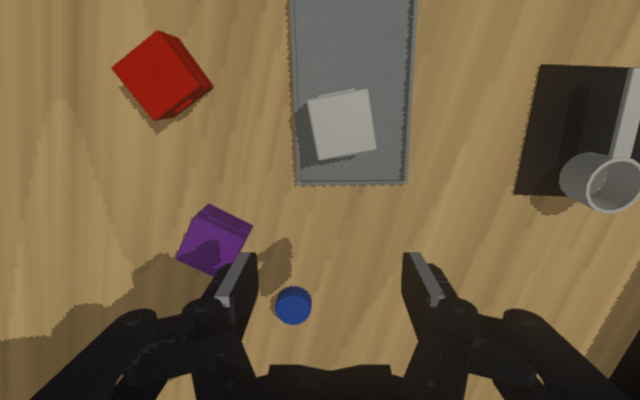

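The white cap is at (341,124) in the long tray, with the red decoy at (162,75) and the purple at (215,240). The lid already sits in the middle of the dish. I will grip the white cap along the tray's length, where there is room for the fingers.

play_rows --targets '[{"grip": 60, "linear": [-0.4, 5.4, 0], "delta_rot": [0, 0, -1.39]}, {"grip": 60, "linear": [-0.4, 5.4, 0], "delta_rot": [0, 0, -1.39]}, {"grip": 60, "linear": [-0.4, 5.4, 0], "delta_rot": [0, 0, -1.39]}, {"grip": 60, "linear": [-0.4, 5.4, 0], "delta_rot": [0, 0, -1.39]}, {"grip": 60, "linear": [-0.4, 5.4, 0], "delta_rot": [0, 0, -1.39]}, {"grip": 60, "linear": [-0.4, 5.4, -3], "delta_rot": [0, 0, -1.39]}, {"grip": 60, "linear": [-0.4, 5.4, -6], "delta_rot": [0, 0, -1.39]}, {"grip": 60, "linear": [-0.4, 5.4, -7], "delta_rot": [0, 0, -1.39]}, {"grip": 60, "linear": [-0.4, 5.4, -7], "delta_rot": [0, 0, -1.39]}, {"grip": 60, "linear": [-0.4, 5.4, -7], "delta_rot": [0, 0, -1.39]}]' --force 30

```text
time: 14.15
ee_pos: [0.4345, 0.1826, 0.0798]
tcp_rot: [-180.0, 0.1, 23.8]
wrist_force: [0.4, 0.1, -0.1]
opening: 0.065
grasp_force: 0.0
```

```bash
python3 - <<'E'
from h import *
o=bot.get_obs(); print(o["time"],o["ee_pos"],o["tcp_rot"],o["opening"],o["grasp_force"])
p=bot.camera("wrist"); save(p,"w7.png"); w=world(p)
for r in bot.trace(p,"flip_cap")[:2]:
    q=w[r["pixels"]&(p["range_z"]>0)]; q=q[q[:,2]>.034]; print(r["box"],rect(trim(q,.034,.05,.04)))
E
```

```text
14.15 [0.43449826 0.18260847 0.07983057] [-1.79999103e+02  5.94966940e-02  2.38132871e+01] 0.0650170734292256 0.0
[393.3, 335.3, 489.3, 400.0] (array([361.7,  40.5]), array([19.5, 19.7]), 80.3)
[289.9, 172.5, 370.1, 262.7] (array([435.4, 182.5]), array([46.2, 46. ]), 24.2)
```

View pics/w7.png

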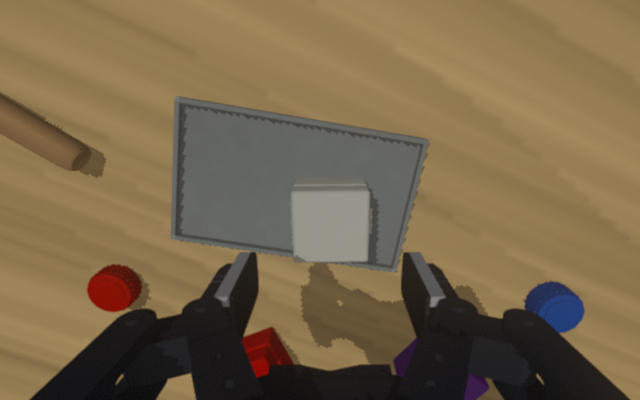

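The white cap at (330,222) is squared up between the fingers, the thumb lip is clear of the pads, and the decoys are clear too. I descend and grip.

play_rows --targets '[{"grip": 60, "linear": [0.1, 0, -4], "delta_rot": [0, 0, 0]}, {"grip": 60, "linear": [0.1, 0, -6.5], "delta_rot": [0, 0, 0]}, {"grip": 60, "linear": [0.1, 0, -7.2], "delta_rot": [0, 0, 0]}, {"grip": 60, "linear": [0.1, 0, -7.2], "delta_rot": [0, 0, 0]}, {"grip": 160, "linear": [0.1, 0, -7.2], "delta_rot": [0, 0, 0]}, {"grip": 160, "linear": [0.1, 0, -7.2], "delta_rot": [0, 0, 0]}, {"grip": 160, "linear": [0.1, 0, -7.2], "delta_rot": [0, 0, 0]}, {"grip": 160, "linear": [0.1, 0, -7.2], "delta_rot": [0, 0, 0]}, {"grip": 160, "linear": [0.1, 0, -7.2], "delta_rot": [0, 0, 0]}]' --force 30

```text
time: 15.15
ee_pos: [0.4368, 0.1835, 0.0101]
tcp_rot: [180.0, -0.2, 24.2]
wrist_force: [-0.3, -0.4, 6.9]
opening: 0.0457
grasp_force: 32.8
```

play_rows --targets '[{"grip": 160, "linear": [0, 0, 4], "delta_rot": [0, 0, 0]}, {"grip": 160, "linear": [0, 0, 8], "delta_rot": [0, 0, 0]}, {"grip": 160, "linear": [12.5, -33.7, 11], "delta_rot": [0, 0, -0.555]}, {"grip": 160, "linear": [12.5, -33.7, 11], "delta_rot": [0, 0, -0.555]}, {"grip": 160, "linear": [12.5, -33.7, 11], "delta_rot": [0, 0, -0.555]}, {"grip": 160, "linear": [12.5, -33.7, 11], "delta_rot": [0, 0, -0.555]}, {"grip": 160, "linear": [12.5, -33.7, 11], "delta_rot": [0, 0, -0.555]}, {"grip": 160, "linear": [12.5, -33.7, 11], "delta_rot": [0, 0, -0.555]}, {"grip": 160, "linear": [12.5, -33.7, 11], "delta_rot": [0, 0, -0.555]}, {"grip": 160, "linear": [12.5, -33.7, 11], "delta_rot": [0, 0, -0.555]}]' --force 30

```text
time: 16.15
ee_pos: [0.5613, -0.1558, 0.1185]
tcp_rot: [180.0, -0.0, -7.8]
wrist_force: [0.3, -0.3, -1.1]
opening: 0.0453
grasp_force: 32.0
```

play_rows --targets '[{"grip": 160, "linear": [0, 0, 0], "delta_rot": [0, 0, 0]}, {"grip": 160, "linear": [0, 0, 0], "delta_rot": [0, 0, 0]}]' --force 30

```text
time: 16.35
ee_pos: [0.5603, -0.1526, 0.1185]
tcp_rot: [-180.0, 0.0, -7.6]
wrist_force: [-1.1, 0.9, -0.6]
opening: 0.0454
grasp_force: 32.0
```

```bash
python3 - <<'E'
from h import *
o=bot.get_obs(); print(o["time"],o["ee_pos"],o["tcp_rot"],o["opening"],o["grasp_force"])
p=bot.camera("wrist"); save(p,"w8.png"); w=world(p)
r=bot.trace(p,"square_tray"); print(r[0]["box"],r[0]["conf"]); q=w[r[0]["pixels"]&(p["range_z"]>0)]; print("sq",rect(trim(q,.0015,.013,.09)),rect(trim(q,.006,.013,.09)))
for r in bot.trace(p,"flip_cap")[:2]:
    q=w[r["pixels"]&(p["range_z"]>0)]; q=q[q[:,2]>.1]
    if len(q): h=q[:,2].max(); print(r["box"],h,rect(q[q[:,2]>h-.006]))
E
```

```text
16.35 [ 0.56027558 -0.1525698   0.11850339] [-1.79984602e+02  1.88680922e-02 -7.55180231e+00] 0.04540210666158987 31.966687962412834
[242.3, 0.8, 413.3, 168.2] 0.85
sq (array([ 639. , -161.7]), array([116.2, 113.4]), 82.5) (array([ 639.8, -161.9]), array([112.4, 112.2]), 82.8)
[271.1, 212.6, 389.3, 347.4] 0.14927254444710203 (array([ 558.7, -152.3]), array([46.1, 47.1]), 82.6)
```

View pics/w8.png

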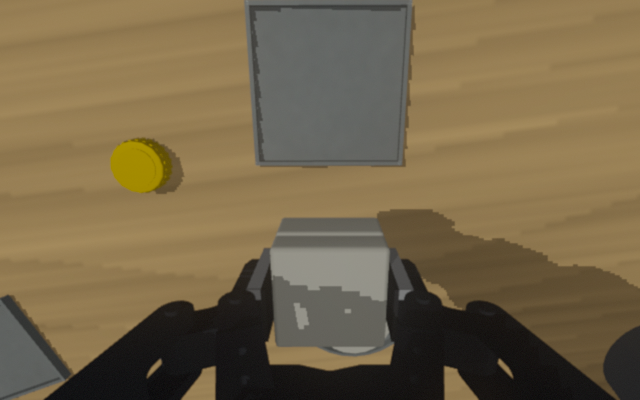

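The cap is level at (330,285), squared to the tray at (330,85). I place it.

play_rows --targets '[{"grip": 160, "linear": [4, -0.5, 0], "delta_rot": [0, 0, 0]}, {"grip": 160, "linear": [8, -0.9, -2], "delta_rot": [0, 0, 0]}, {"grip": 160, "linear": [8, -0.9, -6], "delta_rot": [0, 0, 0]}, {"grip": 160, "linear": [8, -0.9, -9.5], "delta_rot": [0, 0, 0]}, {"grip": 160, "linear": [8, -0.9, -10.8], "delta_rot": [0, 0, 0]}, {"grip": 160, "linear": [8, -0.9, -10.8], "delta_rot": [0, 0, 0]}, {"grip": 160, "linear": [8, -0.9, -10.8], "delta_rot": [0, 0, 0]}, {"grip": 80, "linear": [8, -0.9, -10.8], "delta_rot": [0, 0, 0]}, {"grip": 80, "linear": [8, -0.9, -10.8], "delta_rot": [0, 0, 0]}, {"grip": 80, "linear": [8, -0.9, -10.8], "delta_rot": [0, 0, 0]}]' --force 30

```text
time: 17.5
ee_pos: [0.6409, -0.1629, 0.0109]
tcp_rot: [180.0, -0.0, -7.6]
wrist_force: [-0.0, -0.6, -0.1]
opening: 0.0584
grasp_force: 0.0
```

play_rows --targets '[{"grip": 80, "linear": [0, 0, 4], "delta_rot": [0, 0, 0]}, {"grip": 80, "linear": [0, 0, 9], "delta_rot": [0, 0, 0]}, {"grip": 80, "linear": [-3, 15, 14], "delta_rot": [0, 0, 1.1]}, {"grip": 80, "linear": [-3, 15, 14], "delta_rot": [0, 0, 1.1]}, {"grip": 80, "linear": [-3, 15, 14], "delta_rot": [0, 0, 1.1]}, {"grip": 80, "linear": [-3, 15, 14], "delta_rot": [0, 0, 1.1]}, {"grip": 80, "linear": [-3, 15, 14], "delta_rot": [0, 0, 1.1]}, {"grip": 80, "linear": [-3, 15, 14], "delta_rot": [0, 0, 1.1]}, {"grip": 80, "linear": [-3, 15, 14], "delta_rot": [0, 0, 1.1]}, {"grip": 80, "linear": [-3, 15, 14], "delta_rot": [0, 0, 1.1]}]' --force 30

```text
time: 18.5
ee_pos: [0.6107, -0.0128, 0.1506]
tcp_rot: [180.0, -0.0, 55.7]
wrist_force: [0.3, -0.5, -0.4]
opening: 0.0587
grasp_force: 0.0
```

play_rows --targets '[{"grip": 80, "linear": [4, 20, -5], "delta_rot": [0, 0, 0.845]}, {"grip": 80, "linear": [4, 20, -5], "delta_rot": [0, 0, 0.845]}, {"grip": 80, "linear": [4, 20, -5], "delta_rot": [0, 0, 0.845]}, {"grip": 80, "linear": [4, 20, -5], "delta_rot": [0, 0, 0.845]}, {"grip": 80, "linear": [4, 20, -5], "delta_rot": [0, 0, 0.845]}, {"grip": 80, "linear": [4, 20, -5], "delta_rot": [0, 0, 0.845]}, {"grip": 80, "linear": [4, 20, -5], "delta_rot": [0, 0, 0.845]}, {"grip": 80, "linear": [4, 20, -5], "delta_rot": [0, 0, 0.845]}, {"grip": 80, "linear": [4, 20, -5], "delta_rot": [0, 0, 0.845]}]' --force 30

```text
time: 19.4
ee_pos: [0.6508, 0.1866, 0.1008]
tcp_rot: [180.0, -0.0, 103.6]
wrist_force: [-1.1, 0.7, 0.6]
opening: 0.0587
grasp_force: 0.0
```

```bash
python3 - <<'E'
from h import *
o=bot.get_obs(); print(o["time"],o["ee_pos"],o["tcp_rot"],o["opening"],o["grasp_force"])
p=bot.camera("wrist"); save(p,"w9.png"); w=world(p)
print("scoop",scoop(pts(p,w,"scoop")))
p=bot.camera("top"); w=world(p); q=pts(p,w,"long_tray");print("long",rect(trim(q,.0,.013,.12)),rect(trim(q,.0055,.013,.12)))
E
```

```text
19.4 [0.65084332 0.18661172 0.10080291] [ 1.79972423e+02 -1.67896830e-03  1.03638877e+02] 0.058714233240305724 0.0
scoop (array([0.65391602, 0.18890205]), 0.023550579071044922, np.float64(104.90930138822675), np.float64(104.58027751757538), np.float64(0.10919168249057278))Traceback (most recent call last):
  File "<stdin>", line 5, in <module>
  File "h.py", line 21, in trim
    q=q[(q[:,2]>lo)&(q[:,2]<hi)]; c=np.median(q[:,:2],0); return q[np.linalg.norm(q[:,:2]-c,axis=1)<k]
         ~^^^^^
TypeError: 'NoneType' object is not subscriptable
```

View pics/w9.png

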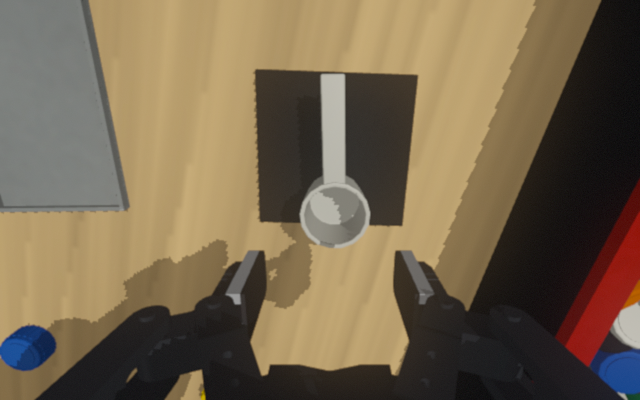

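The scoop stands on the mat with its cup at (335,215), about 3 mm right of the finger centre. I correct for that, descend and grip.

play_rows --targets '[{"grip": 80, "linear": [0.3, 0.2, -3], "delta_rot": [0, 0, 0.01]}, {"grip": 80, "linear": [0.3, 0.2, -7], "delta_rot": [0, 0, 0.01]}, {"grip": 80, "linear": [0.3, 0.2, -9], "delta_rot": [0, 0, 0.01]}, {"grip": 80, "linear": [0.3, 0.2, -9.3], "delta_rot": [0, 0, 0.01]}, {"grip": 80, "linear": [0.3, 0.2, -9.3], "delta_rot": [0, 0, 0.01]}, {"grip": 160, "linear": [0.3, 0.2, -9.3], "delta_rot": [0, 0, 0.01]}, {"grip": 160, "linear": [0.3, 0.2, -9.3], "delta_rot": [0, 0, 0.01]}, {"grip": 160, "linear": [0.3, 0.2, -9.3], "delta_rot": [0, 0, 0.01]}, {"grip": 160, "linear": [0.3, 0.2, -9.3], "delta_rot": [0, 0, 0.01]}, {"grip": 160, "linear": [0.3, 0.2, -9.3], "delta_rot": [0, 0, 0.01]}]' --force 30

```text
time: 20.6
ee_pos: [0.6549, 0.1894, 0.0096]
tcp_rot: [179.8, 0.0, 104.4]
wrist_force: [0.0, -0.8, 7.3]
opening: 0.0446
grasp_force: 31.0
```

play_rows --targets '[{"grip": 160, "linear": [0, 0, 4], "delta_rot": [0, 0, 0]}, {"grip": 160, "linear": [0, 0, 8], "delta_rot": [0, 0, 0]}, {"grip": 160, "linear": [-4, -2, 12], "delta_rot": [0, 0, 0]}, {"grip": 160, "linear": [-19.2, -9, 14], "delta_rot": [0, 0, 0]}, {"grip": 160, "linear": [-19.2, -9, 14], "delta_rot": [0, 0, 0]}, {"grip": 160, "linear": [-19.2, -9, 14], "delta_rot": [0, 0, 0]}, {"grip": 160, "linear": [-19.2, -9, 14], "delta_rot": [0, 0, 0]}, {"grip": 160, "linear": [-19.2, -9, 14], "delta_rot": [0, 0, 0]}, {"grip": 160, "linear": [-19.2, -9, 14], "delta_rot": [0, 0, 0]}, {"grip": 160, "linear": [-19.2, -9, 14], "delta_rot": [0, 0, 0]}]' --force 30

```text
time: 21.6
ee_pos: [0.4625, 0.0994, 0.1476]
tcp_rot: [180.0, -0.0, 104.4]
wrist_force: [0.7, 0.6, 0.1]
opening: 0.0451
grasp_force: 31.0
```

```bash
python3 - <<'E'
from h import *
o=bot.get_obs(); print(o["time"],o["ee_pos"],o["tcp_rot"],o["opening"],o["grasp_force"])
p=bot.camera("wrist"); save(p,"w10.png"); w=world(p)
for r in bot.trace(p,"long_tray")[:1]:
    q=w[r["pixels"]&(p["range_z"]>0)]; print(r["conf"],r["box"],rect(trim(q,.001,.013,.12)),rect(trim(q,.006,.013,.12)))
q=pts(p,w,"scoop"); q=q[q[:,2]>.12]; h=np.percentile(q[:,2],95); print(h,scoop(q-[0,0,h-.036],0))
p=bot.camera("top"); w=world(p)
for r in bot.trace(p,"long_tray")[:1]:
    q=w[r["pixels"]&(p["range_z"]>0)]; print(r["conf"],r["box"],rect(trim(q,.001,.013,.12)),rect(trim(q,.006,.013,.12)))
for r in bot.trace(p,"flip_cap")[:3]:
    q=w[r["pixels"]&(p["range_z"]>0)]; q=q[q[:,2]>.03]
    if len(q)>20: print("flip",r["box"],rect(trim(q,.03,.05,.04)))
E
```

```text
21.6 [0.46245983 0.09941148 0.14757899] [ 1.79956663e+02 -8.08255165e-04  1.04389851e+02] 0.045142501392531696 31.048037566943094
0.57 [273.2, 0.0, 400.4, 145.3] (array([444.1, 186.8]), array([ 98.5, 109.9]), 14.4) (array([444.3, 186.2]), array([ 96.5, 108.7]), 14.4)
0.177855706583342 (array([0.46257257, 0.09899769]), 0.023553115844726562, np.float64(104.99957273484544), np.float64(104.8491910093535), np.float64(0.1098220871707832))
0.72 [387.1, 119.7, 412.1, 143.4] (array([ 616.9, -156.5]), array([4.9, 0. ]), 92.4) (array([ 616.9, -156.5]), array([4.9, 0. ]), 92.4)
flip [386.4, 117.5, 409.7, 142.7] (array([ 638.1, -162.2]), array([46.9, 47.7]), 82.1)
flip [308.4, 244.0, 317.1, 261.4] (array([358.7,  39.3]), array([33.4, 17.2]), 26.4)
```

View pics/w10.png

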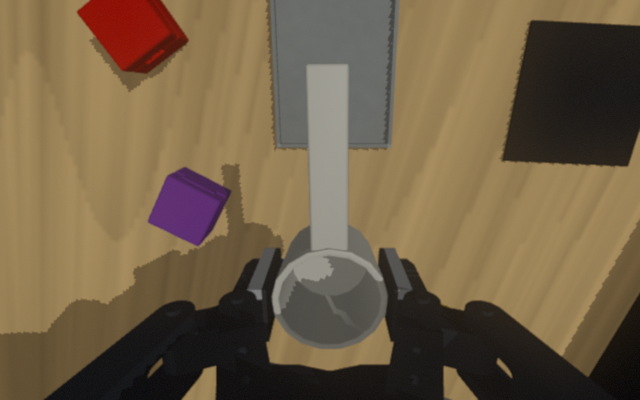

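The scoop is held level and lined up with the long tray, which is partly visible at (333,70). Its near edge and axis put the tray centre at about (0.438, 0.211). I place the scoop, opening only a little because of the tray's sides.

play_rows --targets '[{"grip": 160, "linear": [-0.8, 4, 0], "delta_rot": [0, 0, 0]}, {"grip": 160, "linear": [-1.65, 8, -1], "delta_rot": [0, 0, 0]}, {"grip": 160, "linear": [-1.65, 8, -5], "delta_rot": [0, 0, 0]}, {"grip": 160, "linear": [-1.65, 8, -9], "delta_rot": [0, 0, 0]}, {"grip": 160, "linear": [-1.65, 8, -12.5], "delta_rot": [0, 0, 0]}, {"grip": 160, "linear": [-1.65, 8, -13.7], "delta_rot": [0, 0, 0]}, {"grip": 160, "linear": [-1.65, 8, -13.7], "delta_rot": [0, 0, 0]}, {"grip": 160, "linear": [-1.65, 8, -13.7], "delta_rot": [0, 0, 0]}, {"grip": 97, "linear": [-1.65, 8, -13.7], "delta_rot": [0, 0, 0]}, {"grip": 97, "linear": [-1.65, 8, -13.7], "delta_rot": [0, 0, 0]}]' --force 30

```text
time: 22.9
ee_pos: [0.4458, 0.1793, 0.0111]
tcp_rot: [179.9, -0.0, 104.4]
wrist_force: [0.7, 0.9, -0.5]
opening: 0.053
grasp_force: 0.0
```

play_rows --targets '[{"grip": 97, "linear": [0, 0, 0], "delta_rot": [0, 0, 0]}, {"grip": 97, "linear": [0, 0, 3], "delta_rot": [0, 0, 0]}, {"grip": 97, "linear": [0, 0, 7], "delta_rot": [0, 0, 0]}, {"grip": 97, "linear": [2, -8, 12], "delta_rot": [0, 0, 0]}, {"grip": 97, "linear": [2, -12, 22], "delta_rot": [0, 0, 0]}, {"grip": 97, "linear": [2, -12, 22], "delta_rot": [0, 0, 0]}, {"grip": 97, "linear": [2, -12, 22], "delta_rot": [0, 0, 0]}, {"grip": 97, "linear": [2, -12, 22], "delta_rot": [0, 0, 0]}, {"grip": 97, "linear": [2, -12, 22], "delta_rot": [0, 0, 0]}]' --force 30

```text
time: 23.8
ee_pos: [0.4658, 0.0586, 0.2313]
tcp_rot: [179.9, 0.0, 104.3]
wrist_force: [-0.7, -1.1, -0.2]
opening: 0.0532
grasp_force: 0.0
```

```bash
python3 - <<'E'
from h import *
o=bot.get_obs(); print(o["time"],o["ee_pos"],o["opening"])
p=bot.camera("wrist"); save(p,"w11.png"); w=world(p)
for r in bot.trace(p,"long_tray")[:1]:
    q=w[r["pixels"]&(p["range_z"]>0)]; print(r["conf"],r["box"],rect(trim(q,.001,.013,.12)),rect(trim(q,.006,.013,.12)))
c,r,a,b,l=scoop(pts(p,w,"scoop")); print("scoop",c,a,b,l,"origin",c+.032*np.array([np.cos(np.radians(a)),np.sin(np.radians(a))]))
p=bot.camera("top"); save(p,"top3.png"); w=world(p)
q=pts(p,w,"jar_lid"); print("lid",circ(trim(q,.026,.05,.04)))
E
```

```text
23.8 [0.46577679 0.05864139 0.2313155 ] 0.05317807426043561
0.82 [291.2, 0.0, 390.9, 98.3] (array([446.9, 176.8]), array([98. , 90.1]), 13.6) (array([446.9, 176.2]), array([96.3, 87.9]), 14.3)
scoop [0.44709003 0.17888968] 103.6791781062661 135.11060759689437 0.05795212837860042 origin [0.4395225 0.209982 ]
lid (array([ 0.45742526, -0.15917627]), 0.029953054428100586)
```

View pics/w11.png

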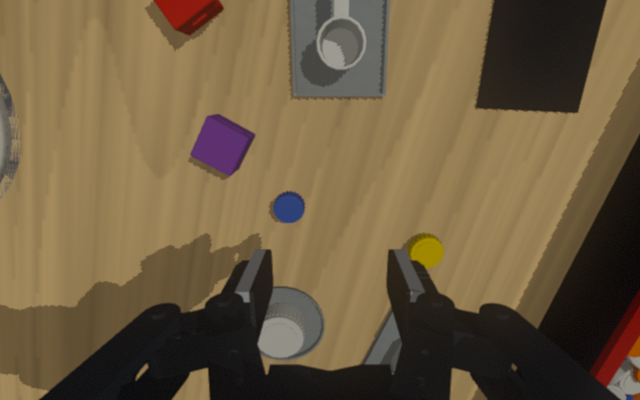

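View pics/top3.png

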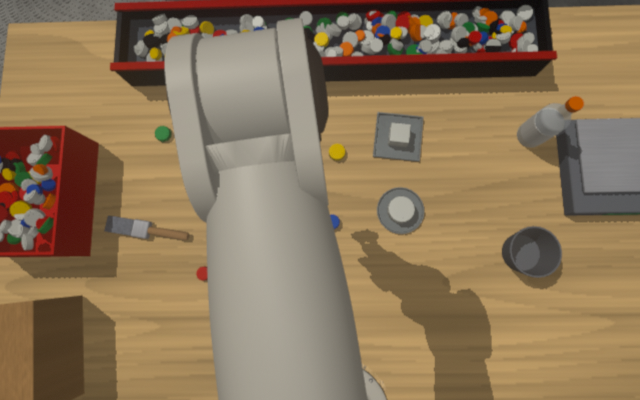

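The wrist view shows the scoop lying lengthwise in the long tray, cup at (341,43). The top view shows the cap centred in the square tray (400,133) and the lid centred in the dish (401,209). The blue and yellow caps are where they started.

```bash
python3 -c "
from workcell import bot
print(bot.job_done())"
```

```text
the job is handed in; nothing more can be done
None
```

The lid is in the round dish, the flip-top cap in the square tray and the scoop lengthwise in the long tray, each upright and within about 2 mm of centre by camera; the job was handed in at about 24 s with the blue and yellow caps left where they were.

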